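Turn over a lidded parts case and return it to its marked sloping holder

TASK

A shallow lidded parts case leans, lid upward, in the unmarked sloping wooden holder. Pick it up by pinching its lid and base together, turn it over in the air without letting the lid come away, and put it back in its own holder, the one with the round disc on its foot (not the one with the straight bar): lid underneath, lying flat on the bed and fully home against the toe. Let go of it and leave the other things on the bench where they are.

Things in the scene. Friction and masses are not known exactly. Their poses are not given: they have to be found in the camera images.
- case_base: Black base tray of the case, 136 x 100 x 30 mm (x, y, z), 3 mm walls, about 0.16 kg; a steel disc marks its underside. Origin: centre of the underside; z towards the lid. At the start the underside lies on the stand's bed, axes parallel to the bed's, +x end on the toe; the upper end (-x) overhangs the bed by over 50 mm, both faces free. Base + lid: 33 mm thick, bears a 40 N pinch.
- case_lid: Grey slip lid, 146 x 110 x 18 mm, 3 mm walls, about 0.07 kg; slips loosely over the base (2 mm play each side), held on only by gravity or a pinch. Origin: centre of its outer face; z outward, away from the base, x along its length. Closed: origin 33 mm from the base's along the base's z, axes parallel.
- stand: Unmarked holder in which the case starts. Fixed. Plywood foot, x -100 to +55, y +-73 mm, 10 mm thick; origin on the bench surface, z up, x from its front, over which the bed leans, to its toe. Sloping bed on top.
- stand_bed: The unmarked holder's sloping bed. Origin: toe corner, mid-width, 30 mm in x and 50 mm above the holder's origin. x runs DOWN the slope into the toe (35 deg from vertical), y across, z = outward normal (upward, 55 deg from vertical). Bed z=0, x -80 to 0 mm; toe lip 12 mm high; side lips 14 mm high, inner faces y +-67 mm.
- disc_slot: The case's own holder: like the unmarked one, with a round steel disc (46 mm across, 6 mm thick) on the front end of its foot. Fixed. Plywood foot, x -100 to +55, y +-73 mm, 10 mm thick; origin on the bench surface, z up, x from its front, over which the bed leans, to its toe. Sloping bed on top.
- disc_slot_bed: The disc-marked holder's bed. Origin: toe corner, mid-width, 30 mm in x and 50 mm above the holder's origin. x runs DOWN the slope into the toe (35 deg from vertical), y across, z = outward normal (upward, 55 deg from vertical). Bed z=0, x -80 to 0 mm; toe lip 12 mm high; side lips 14 mm high, inner faces y +-67 mm. Case home: lid origin (-73,0,0), base origin (-73,0,33) mm, base z against bed z.
- bar_slot: The wrong holder: the same with a straight steel bar (18 x 80 x 6 mm) on its foot. Fixed. Plywood foot, x -100 to +55, y +-73 mm, 10 mm thick; origin on the bench surface, z up, x from its front, over which the bed leans, to its toe. Sloping bed on top.
- screw_box: Card box of screws, 60 x 90 x 46 mm, loose, a bystander. Origin at the centre of its underside.
- tape_measure: Tape measure, 34 x 78 x 66 mm, loose, a bystander. Origin at the centre of its underside.
- offcut: Pine offcut, 45 x 160 x 22 mm, loose, a bystander. Origin at the centre of its underside.

How it is judged:
By the outcome, as a careful person would: the job done as asked, in the order asked, and still so for the second after the job is handed in, with the robot touching nothing.
It also fails if it takes over 40 s, if anything falls off the work surface, if the arm or the gripper's body presses on something with over 40 N, if the wrist force passes 120 N, or if a joint passes its speed limit or range.

ROBOT

A 7-joint arm with a two-finger parallel gripper is mounted at the origin on a cart in front of the work surface, level with it; the furniture and walls round the work are solid. World frame = base frame: x ahead of the robot, y to its left, z up, the work surface at z = 0. Lengths are in mm, angles in rad, forces in N, time in s.
With the tool pointing down it reaches from about 350 to 900 mm from the base axis. Payload 8.1 kg.
Tool frame: the origin (TCP) lies between the finger pads; the fingertips stand 22 mm ahead of it and the grasp point (between the pads) lies 3 mm ahead of it; z points along the fingers, y is the line along which they close (so a half turn about z gives the same grasp; the last joint's range is limited). The gripper opens to 92 mm and grips with 3 to 60 N. Pads are 19 mm wide; open, the fingers measure 130 mm over their backs; the gripper's body (75 mm by 190 mm) begins 47 mm behind the grasp point.
Start: joints at [-1.373, 0.434, 0.025, 1.573, -0.012, 1.134, -0.075], TCP at [185.205, 596.942, 248.742] pointing down, gripper open.
Joint ranges: [-2.62, 2.62], [-0.44, 2.09], [-1.27, 1.32], [0.08, 2.57], [-1.32, 4.46], [0.12, 2], [-2.74, 2.74]. Speed limits (rad/s): [2.22, 2.22, 3.01, 3.01, 3.14, 3.14, 3.14].

INTERFACE

Orientations are given as a rotation vector (axis times angle).
In Python, from bench import move_to, servo_line, movej, set_gripper, sleep, ik, get_state, get_image, camera_model, MotionError, sign_off gives the robot as it stands. Calls block until the motion is done:
- move_to(position, orientation): joint-space move of the TCP to a pose.
- servo_line(position, rotation=None, v=150, max_force=None): straight line of the TCP; rotation=None keeps the orientation; v is the mean speed in mm/s. With max_force (N) it stops when the force on the tool has changed by that much, and returns True; else False.
- movej(angles): joint-space move.
- set_gripper(opening, effort=None): finger opening in mm; effort is the grip in N (None keeps the last); returns when the fingers have stopped.
- sleep(seconds).
- ik(position, orientation): joint angles nearest the present ones, or None.
- get_state(): the state.
- get_image(name): name is "side" or "top"; returns the picture (420x560x3 uint8, red, green, blue); there is no depth.
- camera_model(name): a dict with "fx", "fy", "cx", "cy" (pixels), "dist_coeffs" ([k1, k2, p1, p2, k3] as OpenCV has them; the pictures are not rectified), "extrinsics" (4x4, takes a point from camera to world coordinates). Camera axes: x right, y up, looking along -z (the intrinsics and any distortion apply to the point x, -y, -z); pixel columns grow to the right and rows downward; lengths in mm; the calibration is good to about 2 mm. A picture is of the moment at which its call begins. camera_model takes no time and is no camera call.
A pose or a line that the arm cannot do raises MotionError and nothing moves.
- sign_off(): hands the job in; it is judged then, once.
The state is a dict: "time_s": time; "q": joint angles; "joint_velocities": joint speeds; "joint_efforts": joint torques, N m; "tool_pos": TCP position; "ee_rot": TCP orientation; "ft_force": force on the tool from outside, world axes, zero at the start; "ft_torque": the same for the moment, N m; "width": finger opening in mm; "gripper_force": force on a finger pad.
Only numpy, scipy, OpenCV 4.12 (cv2) and the standard library are available. Lean on these libraries where they do the work, as an engineer would, in place of code of your own. Each camera call takes 0.05 s, during which the arm holds its last target. There are 200 camera calls.

## Working session

There is one attempt and no reset: what is moved stays moved. The work goes in short steps, each a Python script; the robot and the scene stay as the last script left them, time stands still between calls to the robot, and variables do not carry over. Pictures are saved under pics/ and viewed, at most 10 in all, crops included, and the job is handed in when it is done.

```bash
mkdir -p pics; ls; python3 - <<'E'
from bench import *
import cv2
for n in("side","top"):
    cv2.imwrite(f"pics/{n}0.png",cv2.resize(get_image(n)[:,:,::-1],(800,600),interpolation=cv2.INTER_CUBIC)); print(n,camera_model(n))
print(get_state())
E
```

```text
pics
side {'fx': 528.1046021244972, 'fy': 528.1046021244972, 'cx': 289.3407254898025, 'cy': 211.01590519590144, 'dist_coeffs': array([-0.17198959,  0.        ,  0.        ,  0.        ,  0.        ]), 'extrinsics': array([[ 9.97679382e-01,  3.83174892e-02, -5.62816246e-02,
         5.66738952e+02],
       [-6.74320904e-02,  4.41682781e-01, -8.94633575e-01,
        -1.44033552e+03],
       [-9.42148791e-03,  8.96352660e-01,  4.43241632e-01,
         8.00104507e+02],
       [ 0.00000000e+00,  0.00000000e+00,  0.00000000e+00,
         1.00000000e+00]])}
top {'fx': 529.0059883836817, 'fy': 529.0059883836817, 'cx': 281.8089875538933, 'cy': 211.4319506740139, 'dist_coeffs': array([-0.16482564,  0.        ,  0.        ,  0.        ,  0.        ]), 'extrinsics': array([[-1.40760033e-02,  9.85655182e-01, -1.68183613e-01,
         4.33806126e+02],
       [-9.99866198e-01, -1.24730925e-02,  1.05833830e-02,
        -2.00897386e+01],
       [ 8.33379649e-03,  1.68310082e-01,  9.85698871e-01,
         1.40732010e+03],
       [ 0.00000000e+00,  0.00000000e+00,  0.00000000e+00,
         1.00000000e+00]])}
{'time_s': 0.1, 'q': array([-1.37261762,  0.43515311,  0.02498051,  1.57400789, -0.01163232,
        1.13399107, -0.07507557]), 'joint_velocities': array([-1.08141450e-03, -2.01543905e-03,  2.74767575e-04, -1.95263028e-03,
       -2.45604266e-04, -3.19176389e-04,  4.76901109e-05]), 'joint_efforts': array([ 4.38333940e-03, -6.69116020e+01,  9.88960639e-01, -3.15141141e+01,
       -6.03725575e-02,  3.73531901e-02,  2.35429195e-05]), 'tool_pos': array([185.08039651, 596.51988506, 248.02292883]), 'ee_rot': array([-4.70767473e-01, -3.10600816e+00,  2.21457296e-03]), 'ft_force': array([-0.30033268,  1.06510557, -0.265222  ]), 'ft_torque': array([ 0.00907806,  0.00637426, -0.0044619 ]), 'gripper_force': 0.0, 'width': 92.0976031353078}
```

View pics/side0.png

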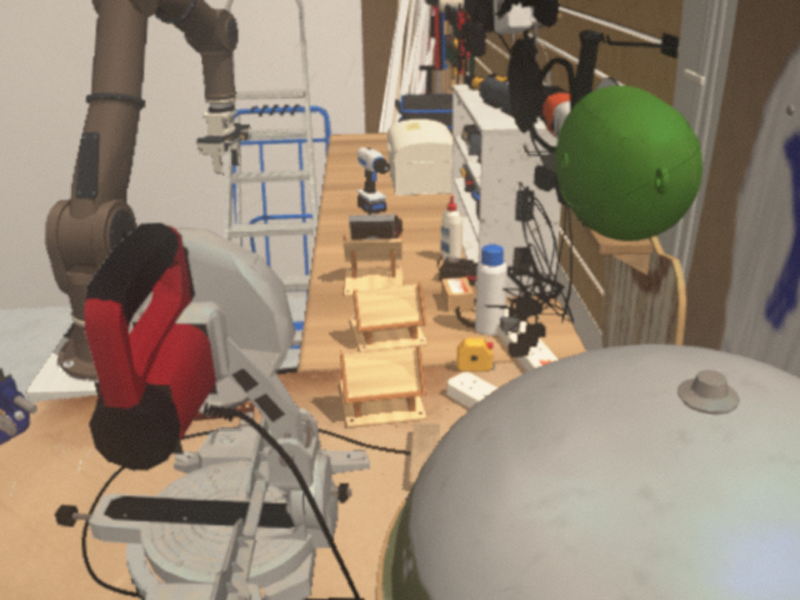

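View pics/top0.png

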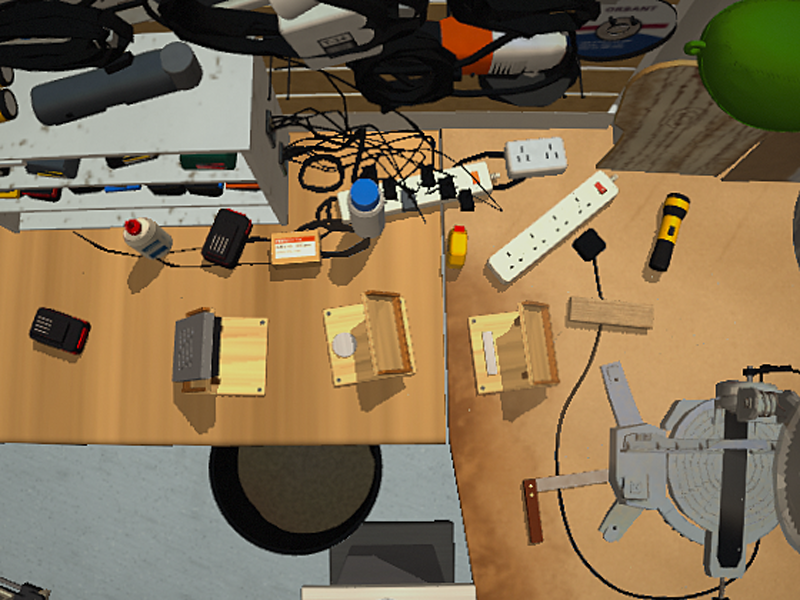

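The top view shows the case (grey lid) in the left holder at about (220,350). The disc holder is in the middle, with its disc at (343,345), and the bar holder is on the right. The disc and unmarked holders face opposite ways along world y. Next I'll enlarge the top view to read the corners.

```bash
python3 - <<'E'
import cv2
from bench import *
im=get_image("top")[:,:,::-1]
def crop(c0,r0,w,h,s,f):
    a=cv2.resize(im[r0:r0+h,c0:c0+w],None,fx=s,fy=s,interpolation=cv2.INTER_CUBIC)
    for i in range(0,w,10): cv2.line(a,(i*s,0),(i*s,4 if i%50 else 12),(0,0,255),1)
    for i in range(0,h,10): cv2.line(a,(0,i*s),(4 if i%50 else 12,i*s),(0,0,255),1)
    cv2.imwrite(f,a)
crop(110,190,100,100,6,"pics/t_case.png"); crop(210,190,100,100,6,"pics/t_disc.png")
im=get_image("side")[:,:,::-1]; crop(230,155,80,100,6,"pics/s_hold.png")
E
```

```text
(no output)
```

View pics/t_case.png

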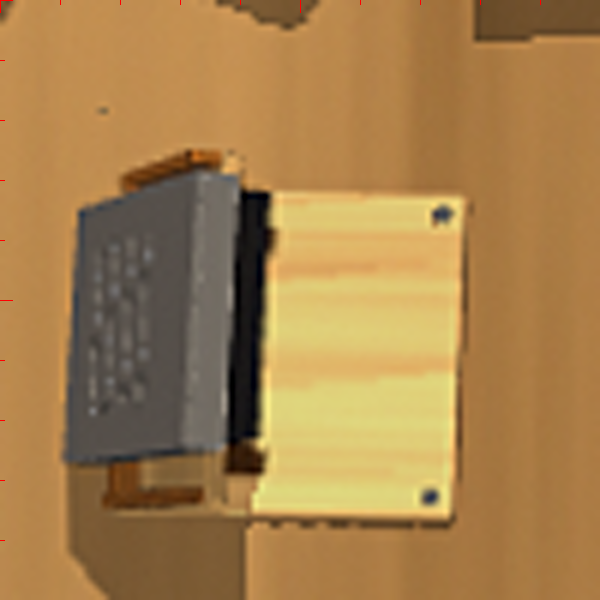

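View pics/t_disc.png

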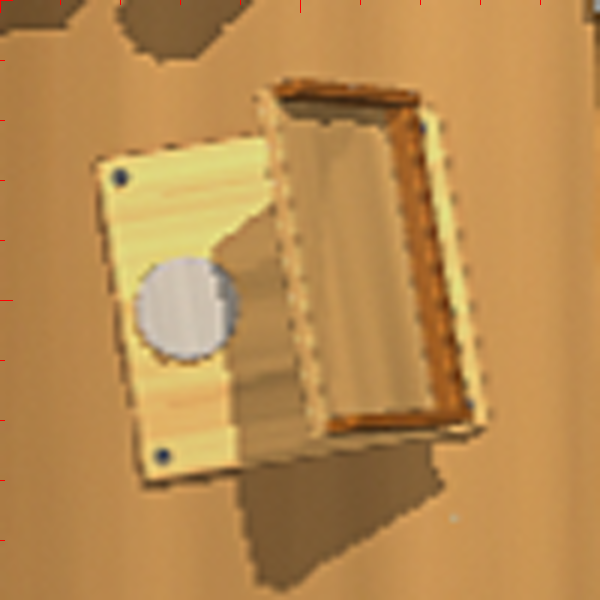

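View pics/s_hold.png

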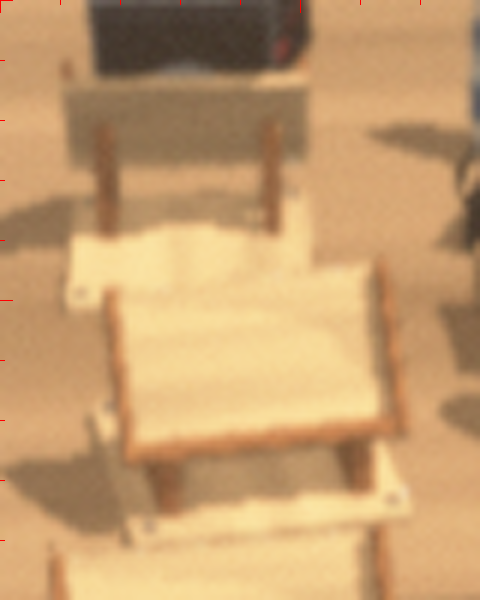

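The crops give usable foot, lid and bed corners for both holders, for example the unmarked foot's front corners at (465,197)/(452,516) and the disc foot at (100,160),(146,483),(437,105),(487,428). Next I'll fit the poses and check reach.

```bash
cat > h.py <<'E'
import numpy as np, cv2
from bench import *
from scipy.optimize import least_squares
from scipy.spatial.transform import Rotation as R
def proj(n,P):
    m=camera_model(n); E=np.linalg.inv(m["extrinsics"]); p=(E[:3,:3]@np.atleast_2d(P).T).T+E[:3,3]; p=p*[1,-1,-1]
    K=np.array([[m["fx"],0,m["cx"]],[0,m["fy"],m["cy"]],[0,0,1]])
    return cv2.projectPoints(p,np.zeros(3),np.zeros(3),K,np.array(m["dist_coeffs"]))[0][:,0]
def T(x,y,a):
    M=np.eye(4); M[:3,:3]=R.from_euler('z',a).as_matrix(); M[:3,3]=[x,y,0]; return M
s,c=np.sin(np.radians(35)),np.cos(np.radians(35))
BED=np.array([[s,0,c,30],[0,1,0,0],[-c,0,s,50],[0,0,0,1]])
def ap(M,p): return (M[:3,:3]@np.atleast_2d(p).T).T+M[:3,3]
def px(l,c0,r0): return (np.array(l,float)+.5)/6-.5+[c0,r0]
E
cat > fit.py <<'E'
from h import *
fu=np.array([[-100,-73,10],[-100,73,10]]); pu=px([(465,197),(452,516)],110,190)
lb=np.array([[-141,-55,33],[-141,55,33],[5,-55,33],[5,55,33],[-141,-55,15],[-141,55,15],[-136,-50,0],[-136,50,0]],float)
pl=px([(200,172),(182,452),(80,210),(66,462),(240,177),(226,446),(271,190),(262,440)],110,190)
def f(v):
    M=T(*v[:3]); L=lb.copy(); L[:,1]+=v[3]
    return np.r_[proj("top",ap(M,fu))-pu, proj("top",ap(M@BED,L))-pl].ravel()
r=least_squares(f,[440,315,1.57,0],loss='soft_l1'); print(r.x,np.degrees(r.x[2]));print(f(r.x).reshape(-1,2).round(1).tolist())
fd=np.array([[-100,73,10],[-100,-73,10],[55,73,10],[55,-73,10]]); pd=px([(100,160),(146,483),(437,105),(487,428)],210,190)
bd=np.array([[0,67,0],[0,-67,0]]); pb=px([(387,125),(435,410)],210,190)
fs=np.array([[55,-73,10],[55,73,10]]); ps=px([(128,530),(410,500)],230,155)
def g(v,al=0):
    M=T(*v); o=[proj("top",ap(M,fd))-pd,proj("top",ap(M@BED,bd))-pb]
    if al:o.append(proj("side",ap(M,fs))-ps)
    return np.concatenate(o).ravel()
r2=least_squares(g,[440,37,-1.57],loss='soft_l1'); print(r2.x,np.degrees(r2.x[2]));print(g(r2.x,1).reshape(-1,2).round(1).tolist())
np.save("fit.npy",np.r_[r.x,r2.x])
E
python3 fit.py
```

```text
[5.77378800e+02 3.20966181e+02 1.54285326e+00 3.24480322e-01] 88.39898005821883
[[0.1, -0.7], [0.1, 0.7], [-0.2, -0.5], [0.3, -0.6], [-0.3, -0.1], [-0.3, 0.3], [0.3, -0.5], [0.3, 0.9], [0.1, 0.3], [-0.5, 0.3]]
[603.48401677   5.86150799   4.8575508 ] 278.3171593746582
[[-0.6, -0.1], [-0.3, 0.1], [0.4, 0.1], [0.9, 0.0], [-0.2, -2.2], [-0.0, 1.1], [0.8, 1.1], [1.1, 0.7]]
```

```bash
cat > plan.py <<'E'
from h import *
v=np.load("fit.npy"); SB=T(*v[:3])@BED; DB=T(*v[4:])@BED; YO=v[3]
def pose(B,p,sg,flip=0):
    # tool z = bed x ; tool y = sg * case-base z
    z=B[:3,0]; y=B[:3,2]*sg*(-1 if flip else 1); Rm=np.c_[np.cross(y,z),y,z]
    return ap(B,p)[0], R.from_matrix(Rm).as_rotvec()
E
python3 - <<'E'
from plan import *
for sg in(1,-1):
    for nm,a in (("pre",pose(SB,(-240,YO,16.5),sg)),("grasp",pose(SB,(-116,YO,16.5),sg)),("up",pose(SB,(-216,YO,22),sg)),("prepl",pose(DB,(-230,0,24),sg,1)),("place",pose(DB,(-121,0,16.5),sg,1))):
        q=ik(*a); print(sg,nm,np.round(a[0]),np.round(a[1],2),None if q is None else np.round(q,2))
E
```

```text
1 pre [574. 227. 256.] [0.04 2.99 0.94] [-0.58  0.44  0.62  1.82 -0.97  1.17  2.03]
1 grasp [576. 298. 154.] [0.04 2.99 0.94] [-0.12  0.55 -0.2   1.84 -0.77  0.72  1.84]
1 up [575. 245. 240.] [0.04 2.99 0.94] [-0.52  0.44  0.49  1.83 -0.96  1.09  2.01]
1 prepl [592.  87. 252.] [-0.21  2.95 -0.93] [-0.68  0.5   0.19  1.64  0.5   1.28  1.  ]
1 place [600.  31. 159.] [-0.21  2.95 -0.93] [-0.63  0.58  0.23  1.77  0.53  1.05  0.97]
-1 pre [574. 227. 256.] [-2.53  0.04 -0.01] [-0.54  0.43  0.55  1.81 -0.94  1.14 -1.13]
-1 grasp [576. 298. 154.] [-2.53  0.04 -0.01] [-0.57  0.56  0.44  1.88 -1.11  0.95 -1.02]
-1 up [575. 245. 240.] [-2.53  0.04 -0.01] [-0.55  0.45  0.53  1.83 -0.97  1.1  -1.12]
-1 prepl [592.  87. 252.] [2.53 0.18 0.06] [-1.07  0.6   0.8   1.68  0.2   1.16 -1.85]
-1 place [600.  31. 159.] [2.53 0.18 0.06] [-0.96  0.69  0.77  1.8   0.18  0.91 -1.84]
```

```bash
python3 - <<'E'
from plan import *
p,r=pose(SB,(-240,YO,16.5),-1)
move_to((520,260,400),r); move_to(p,r); set_gripper(76)
g,_=pose(SB,(-116,YO,16.5),-1)
print(servo_line(g,v=80,max_force=12))
st=get_state(); print(st["time_s"],st["tool_pos"],g,st["ft_force"])
a=get_image("top")[190:290,100:200]; b=get_image("side")[120:220,230:330]
o=np.hstack([cv2.resize(x,None,fx=4,fy=4,interpolation=cv2.INTER_CUBIC) for x in(a,b)])
cv2.imwrite("pics/grasp.png",o[:,:,::-1])
E
```

```text
False
4.9 [576.74727072 297.66955887 154.93517331] [576.41131262 297.96537475 154.48564834] [-0.39105072 -0.79503972  0.27752605]
```

View pics/grasp.png

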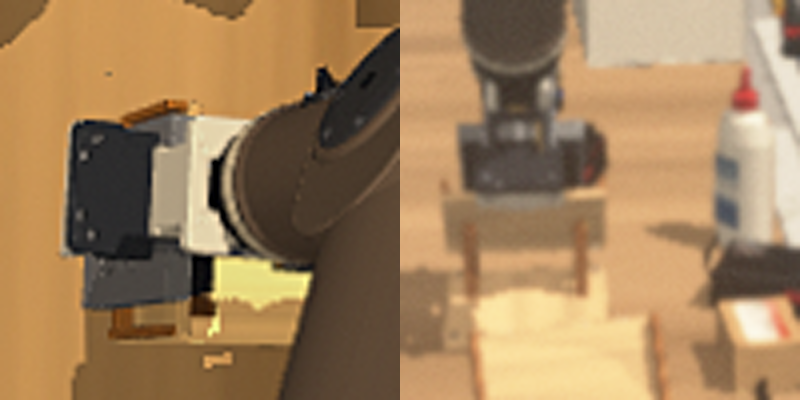

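The gripper straddles the case's upper end with no contact. I'll close gently first, then firmly.

```bash
python3 - <<'E'
from plan import *
for e in(6,34):
    set_gripper(25,e); st=get_state(); print(st["time_s"],st["width"],st["gripper_force"],(SB[:3,:3].T@st["ft_force"]).round(1),st["tool_pos"].round(1))
E
```

```text
5.75 33.35751669613322 6.00075826048851 [-1.   0.3  3.4] [576.4 298.7 155. ]
5.9667 32.949246811898455 34.001137018203735 [-2.7  0.1  5.8] [576.5 298.7 155. ]
```

```bash
python3 - <<'E'
from plan import *
g=get_state()
n=SB[:3,2]; x=SB[:3,0]
p=g["tool_pos"]-x*130+n*6
_,r0=pose(SB,(0,0,0),-1); q,r1=pose(DB,(-250,0,24.5),-1,1)
servo_line(g["tool_pos"]-x*10+n*2,v=30)
servo_line(p,v=100)
m=(p+q)/2+[0,0,50]; rm=R.from_matrix(R.from_rotvec(r0).as_matrix()); d=rm.inv()*R.from_rotvec(r1); rm=(rm*R.from_rotvec(d.as_rotvec()/2)).as_rotvec()
print(d.magnitude(),m,rm)
servo_line(m,rm,v=70); servo_line(q,r1,v=70); sleep(.3)
st=get_state(); print(st["time_s"],st["tool_pos"],q,st["width"],st["ft_force"],(R.from_rotvec(st["ee_rot"]).inv()*R.from_rotvec(r1)).as_rotvec())
a=get_image("top")[180:290,200:310]; b=get_image("side")[120:230,220:330]
o=np.hstack([cv2.resize(x,(400,400),interpolation=cv2.INTER_CUBIC) for x in(a,b)])
cv2.imwrite("pics/air.png",o[:,:,::-1])
E
```

```text
1.2323820627355748 [582.24693142 163.62405132 316.89291132] [-3.13915179 -0.0920182  -0.0428603 ]
10.7833 [590.06731192  98.04841124 269.0979103 ] [589.98433477  98.20484863 268.84063376] 33.09573760865226 [-0.77990565  0.16905994 -3.11026063] [-0.00068864 -0.00016194 -0.00056331]
```

View pics/air.png

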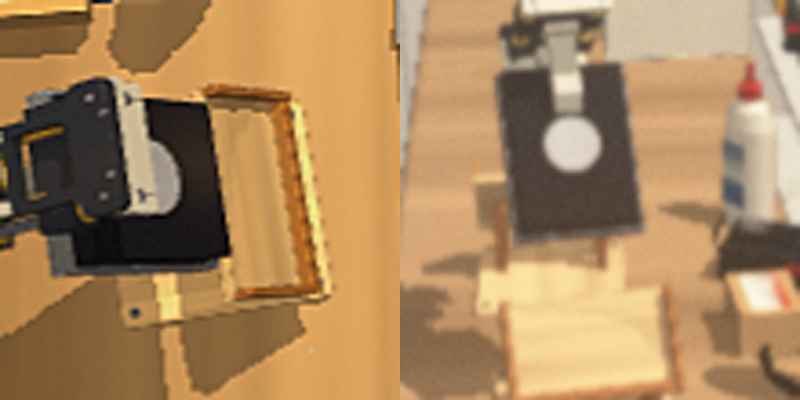

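The case is turned over: the base's steel disc faces out, it lies parallel to the disc holder's bed, and the lid is still closed. Now I'll insert it under force guard.

```bash
python3 - <<'E'
from plan import *
Bi=np.linalg.inv(DB)
def go(p,v,f):
    h=servo_line(ap(DB,p)[0],v=v,max_force=f); st=get_state()
    b=ap(Bi,st["tool_pos"])[0]; print(h,st["time_s"],b.round(1),(DB[:3,:3].T@st["ft_force"]).round(1),round(st["width"],2)); return b,h
b,h=go((-131,0,24.5),90,8)
if not h:
    b,h=go((-114,0,23.5),20,5)      # toe
    b,_=go((b[0]-1.5,0,b[2]),20,30)
    b,h=go((b[0],0,10),15,5)       # bed
    b,h=go((b[0]+6,0,b[2]),15,5)    # toe again
a=get_image("top")[180:290,200:310]; c=get_image("side")[160:270,220:330]
o=np.hstack([cv2.resize(x,(400,400),interpolation=cv2.INTER_CUBIC) for x in(a,c)])
cv2.imwrite("pics/ins.png",o[:,:,::-1])
E
```

```text
False 12.3583 [-131.5    0.4   24.3] [ 2.8 -0.5 -1.2] 32.59
True 12.8417 [-1.242e+02  1.000e-01  2.370e+01] [-4.9 -0.9  0.6] 32.68
False 13.0917 [-1.255e+02 -1.000e-01  2.360e+01] [ 3.   0.5 -1.5] 33.01
True 13.7 [-125.2   -0.2   15.6] [1.2 0.7 1.1] 32.8
True 13.9167 [-124.3   -0.5   15.6] [-5.7 -1.2  1.9] 32.98
```

View pics/ins.png

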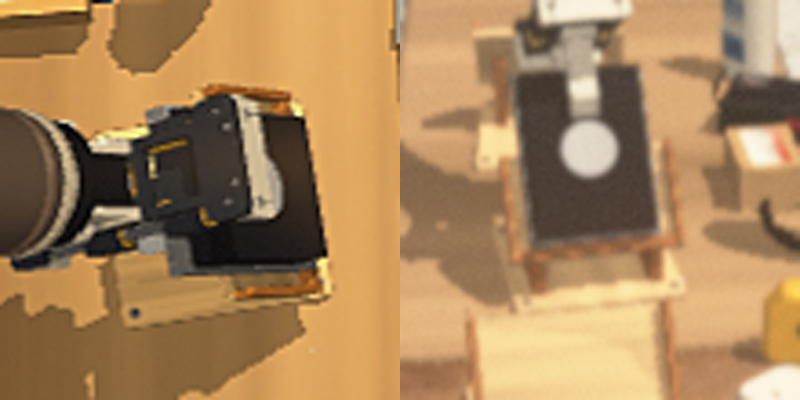

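It touched the toe at x=-124 and the bed at z=15.6, both close to nominal, and sits between the side lips. I'll release, back off along the slope and look.

```bash
python3 - <<'E'
from plan import *
Bi=np.linalg.inv(DB)
set_gripper(33.5,3); sleep(.2); set_gripper(74); sleep(.3)
b=ap(Bi,get_state()["tool_pos"])[0]
print(servo_line(ap(DB,(-245,b[1],b[2]))[0],v=80,max_force=10))
p=get_state()["tool_pos"]; move_to(p+[-170,130,150],get_state()["ee_rot"]); sleep(.5)
st=get_state(); print(st["time_s"],st["tool_pos"],st["ft_force"])
a=get_image("top")[180:290,200:310]; c=get_image("side")[160:270,220:330]
o=np.hstack([cv2.resize(x,(400,400),interpolation=cv2.INTER_CUBIC) for x in(a,c)])
cv2.imwrite("pics/rel.png",o[:,:,::-1])
E
```

```text
False
18.7417 [418.54311258 231.95075078 409.27646503] [ 0.21182387  0.3131481  -0.46847272]
```

View pics/rel.png

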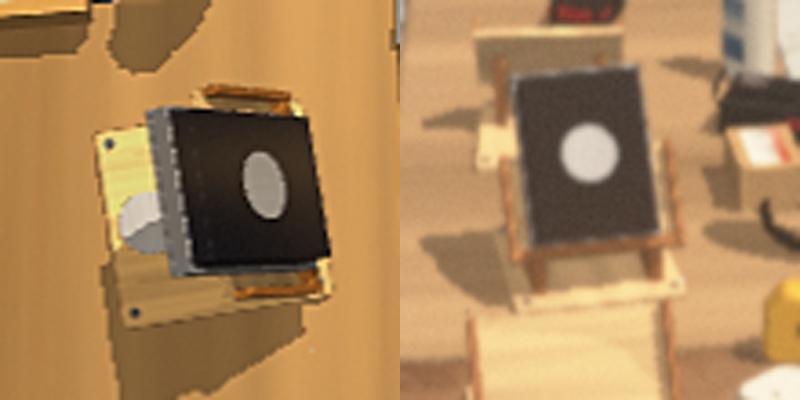

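The case is released, base up, between the side lips, with its lower edge along the toe. One numeric check of the corners against the home pose follows.

```bash
python3 - <<'E'
from plan import *
k=400/110
P=[(-73,0,33),(-141,50,33),(-5,50,33),(-5,-50,33),(-141,-50,33),(-146,55,0),(-146,-55,0)]
print("top",((proj("top",ap(DB,P))-[200,180])*k).round().tolist(),"obs (265,185) (168,110) (306,120) (326,262) (190,268) (147,108) (172,277)")
print("side",((proj("side",ap(DB,P[:5]))-[220,160])*k+[400,0]).round().tolist(),"obs (590,153) (640,68) (660,235) (530,243) (514,75)")
E
```

```text
top [[262.0, 183.0], [189.0, 105.0], [306.0, 115.0], [329.0, 255.0], [213.0, 257.0], [144.0, 108.0], [169.0, 275.0]] obs (265,185) (168,110) (306,120) (326,262) (190,268) (147,108) (172,277)
side [[590.0, 147.0], [639.0, 61.0], [660.0, 222.0], [540.0, 235.0], [520.0, 72.0]] obs (590,153) (640,68) (660,235) (530,243) (514,75)
```

```bash
python3 -c "
from bench import *
print(sign_off())"
```

```text
the job is handed in; nothing more can be done
None
```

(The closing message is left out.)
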